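# Set and pin the timing pulley of a dental mill's drive

## Robot

A 6-joint arm with a two-finger parallel gripper is mounted at the origin on the work surface. World frame = base frame: x ahead of the robot, y to its left, z up, the work surface at z = 0. Lengths are in m, angles in rad, forces in N, time in s.
With the tool pointing down it reaches from about 0.375 to 0.9 m from the base axis. Payload 3.1 kg.
Tool frame: the origin (TCP) lies midway between the tips of the shut fingers; the grasp point (between the pads) lies 19 mm behind it; z points along the fingers, y is the line along which they close (so a half turn about z gives the same grasp; the last joint's range is limited). The gripper opens to 85 mm and grips with 20 to 120 N. Pads are 22 mm wide; open, the fingers measure 114 mm over their backs; the gripper's body (76 mm by 85 mm) begins 54 mm behind the grasp point. The pads swing forward as they close: fully open they stand 13 mm farther back than shut.
Start: joints at [1.069, 0.527, 1.433, -0, 1.181, -0.178], TCP at [0.199, 0.593, 0.231] pointing down, gripper open.
Joint ranges: [-3.08, 3.08], [-0.75, 2.2], [0.22, 2.44], [-1.43, 4.57], [0, 2.65], [-2.85, 2.85]. Speed limits (rad/s): [2.79, 2.79, 3.14, 3.14, 3.14, 3.14].

## Interface

Orientations are given as a unit quaternion [x, y, z, w].
In Python, from station import manip gives the robot as it stands.
- The arm moves only by the tool move_arm, never from a script. Its argument "increments" is a list that holds one entry, the list of rows, each a list of 5 numbers: the gripper's target within -1 to 1 (shut at 1, half-way at 0, fully open at -1), then the shift along the world's x, y, z in m, then the turn about the world's z in degrees. In form: [[[fingers, dx, dy, dz, twist], ...]]. A call has 1 to 8 rows; each row shifts and turns the commanded pose from where the row before left it; what a row does not reach is not made up. A row lasts 1/10 s, in which the tool goes at most 50 mm and 8.59 degrees, less where a joint would pass 70% of its speed; a pose out of reach is approached as far as the arm can. A call with a gripper value outside its range is refused whole. The fingers move at their own pace and stop on an object; "newtons" is the grip in N (left out, the last holds). Time passes only in rows, so rows that do not move let the fingers close. It gives the time, the measured TCP pose, the force, the opening and the grip force at its end, in the units of the state.
- manip.sense(): the state, without advancing time (a new reading comes with each control period).
- manip.snapshot(name): name is "scene" or "top"; returns a dict with "img" (400x640x3 uint8, red, green, blue), "fx", "fy", "cx", "cy" (pixels), "world_to_cam" (4x4, takes a point from world to camera coordinates). Camera axes: x right, y down, z forward; pixel columns grow to the right and rows downward; lengths in m; the calibration is good to about 2 mm. A picture is of the moment at which its call begins. There is no depth.
- manip.sign_off(): hands the job in; it is judged then, once.
Trained networks look in the newest picture that a camera, given by its name, has taken for a name from the list of things; names that differ only in an ending like _2 or _b are one class to them, and where a whole thing is asked for, a point or a joint stands for the part that bears it (a point fixed in the world has none). Each returns a list of dicts, best first, with "confidence" (0 to 1); they miss things now and then, are a little off and sometimes report something else, mostly with a low value. They report only what shows in the picture. A call takes as long as a camera call.
- manip.spot_in(label, camera): "xyz" ([x, y, z] in m, in world coordinates, good to about 4 mm: the middle of the surface that is visible of it).
- manip.mark_of(label, camera): "xyz" ([x, y, z] in m, in world coordinates, good to about 4 mm: a listed point, or the origin of a listed thing).
The state is a dict: "t": time; "q": joint angles; "qd": joint speeds; "tau": joint torques, N m; "tcp_pos": TCP position; "tool_rot": TCP orientation; "force": force on the tool from outside, world axes, zero at the start; "ft_torque": the same for the moment, N m; "finger_gap": opening from 0.0 (shut) to 1.0 (fully open); "gripper_force": force on a finger pad.
Only numpy, scipy, OpenCV 4.12 (cv2) and the standard library are available. Lean on these libraries where they do the work, as an engineer would, in place of code of your own. Each camera call takes 0.05 s, during which the arm holds its last target. There are 200 camera calls.

## Task

The belt is off this dental mill's rotary drive. Turn the big pulley by its rim, pinching it only lightly, until the engraved line on the rim faces the fixed pointer, and let go of it. Then take the locking pin (the one with the round knob) from the tool block, put it through the small hole in the pulley and feel gently, without forcing it, for the bore hidden underneath - the pointer is only a rough guide to it - until the pin is fully home with its collar on the pulley, let go, and leave everything else where it is.

Things in the scene. Friction and masses are not known exactly. Their poses are not given: they have to be found in the camera images.
- drive: The drive: grey aluminium casting on a dark skirt, 290 x 170 mm, its top 70 mm above the table, cover off. It carries the big pulley near one end and, at the other end, a motor with a small flanged pulley and an idler. Origin: on the table under the big pulley's axis. It is fixed. Its outline is no measure of where the hidden bore lies.
- pulley: Big toothed pulley, bare aluminium, axis upright, dished like a cup: outer diameter 150 mm; rim wall 10 mm thick (65 to 75 mm from the axis) standing 22 mm above the flat web inside it. Origin: on the axis, at the web's upper face (83 mm above the table). Its y axis points to the line and the hole. It turns either way with steady friction, about 3 N at the rim, and stays where it is left.
- mark (a point): The dark engraved line, 3 mm wide, across the top of the pulley's rim; this point lies at its outer end on the rim's top edge, 75 mm from the axis. At the start it stands 0.45 to 1.5 rad anticlockwise (seen from above) of the pointer.
- pointer_tip (a point): Tip of the dark steel pointer, a tapering blade on a post clamped to the casting's long side; level with the rim's top and about 79 mm from the pulley's axis, about 4 mm outside the rim. It stays fixed, but was set by hand and is only a rough guide to the locking position. The rim is free for fingers from 40 to 210 degrees anticlockwise of it (seen from above).
- lock_hole (a point): Small locking hole through the pulley's web, 13 mm wide, 52 mm from the axis on the line's radius; point: its centre on the web's upper side. The web is 10 mm thick; 2 mm below it a hidden plate has a bore 13 mm wide at the same radius. With the line at the pointer, the bore may lie up to 5 mm to either side along the circle. A pin that misses it stops with its foot 12 mm below the web's top.
- pin_knob (a point): Locking pin, plain steel, 88 mm long, standing in one of three holes of the black tool block (36 mm high); this point is the centre of its round knurled knob, 18 mm wide and 24 mm high, 76 mm above the foot. Below the knob: stem 12 mm wide, 26 mm; collar 22 mm wide, 4 mm, which rests on the block's top and, when home, on the web; shank 12 mm wide, 34 mm, its foot bevelled by 0.6 mm. About 90 g.
- pin_tip (a point): Centre of the pin's foot (lower end of the 34 mm shank), on the pin's axis. The pin lifts straight out of the block; its neighbours stand 55 mm from it.
- t_driver: T-handled hex driver standing in the tool block (black crossbar 64 mm long); leave alone
- drift: plain tapered steel drift standing in the tool block, no knob, its bare taper ends 90 mm above the shank's foot; leave alone
- hex_key: L-shaped hex key lying on the casting beside the motor pulley; leave alone
- screw_dish: small steel dish with the cover's screws, 76 mm wide; leave alone
- wax_knife: wooden-handled tool, 160 mm long, lying on the bench; leave alone
- spare_pulley: small flanged pulley, 42 mm wide and 30 mm high; leave alone
- plaster_cast: dental plaster cast, 58 x 64 x 30 mm; leave alone
- lock_pin: The same locking pin; origin at its foot, z up along it.

How it is judged:
On the way, in this order (a step that is already met when the one before it is completed fails the run):
1. the line on the pulley's rim faces the pointer (within 5 mm along the rim), the pulley has been let go and the pin is still in the tool block (x of mark in the frame of pointer_tip between -0.005 and 0.005 m and y of mark in the frame of pointer_tip above -0.02 m and contact force between the fingers and pulley below 0.1 N and distance of pin_knob from where it was at the start of the episode below 0.01 m), for 0.2 s.
2. the pin is fully home in the pulley's hole and the bore below it (z of pin_tip in the frame of lock_hole below -0.032 m and horizontal distance between pin_tip and lock_hole below 0.003 m), for 0.1 s.
At the end, for the whole second after the job is handed in: the pin stands upright and at rest in the pulley's hole and the bore under it, its foot at least 32 mm (of 34 mm) below the pulley's web, which locks the pulley with its line at the pointer (within 10 mm along the rim) (all of step 2 and angle between pin_knob's own z axis and vertical below 0.08 rad and x of mark in the frame of pointer_tip between -0.01 and 0.01 m and y of mark in the frame of pointer_tip above -0.02 m and linear speed of lock_pin below 0.01 m/s); the robot touches nothing.
It fails at once if the rim is squeezed hard (over 70 N as the sum of both fingers) (contact force between the fingers and pulley above 70 N).
It fails at once if the pin is forced: over 45 N as the sum of all contacts between the pin and the drive with its pulley (contact force between lock_pin and drive above 45 N).
It fails at once if a bystander is disturbed (moved by over 20 mm) (distance of any of t_driver, drift, hex_key, screw_dish, wax_knife, spare_pulley, plaster_cast from where it was at the start of the episode above 0.02 m).
It also fails if it takes over 72 s, if anything falls off the work surface, if the arm or the gripper's body presses on something with over 40 N, if the wrist force passes 120 N, or if a joint passes its speed limit or range.

## Working session

There is one attempt and no reset: what is moved stays moved. The work goes in short steps, Python scripts to look and compute and a tool call to move; the robot and the scene stay as the last step left them, time stands still between calls to the robot, and variables do not carry over. Pictures are saved under pics/ and viewed, at most 10 in all, crops included, and the job is handed in when it is done.

Besides the shell and the picture viewer there is one more tool, called after ">>>" as name(argument=value, ...) on one line, values as JSON. move_arm: Moves the arm, as the interface text tells. Its arguments: {"type":"object","properties":{"increments":{"type":"array","items":{"type":"array","items":{"type":"array","items":{"type":"number"}}}},"newtons":{"type":"number"}},"required":["increments"]}

```bash
mkdir -p pics
cat > h.py <<'E'
from station import manip
import numpy as np, cv2
def snap(cam,fn=None):
    s=manip.snapshot(cam)
    if fn: cv2.imwrite('pics/'+fn,s['img'][:,:,::-1])
    return s
def proj(s,p):
    c=s['world_to_cam']@np.r_[p,1]
    return s['fx']*c[0]/c[2]+s['cx'], s['fy']*c[1]/c[2]+s['cy']
def ray(s,u,v,z):
    W=np.linalg.inv(s['world_to_cam']); d=W[:3,:3]@np.array([(u-s['cx'])/s['fx'],(v-s['cy'])/s['fy'],1]); o=W[:3,3]
    return o+d*(z-o[2])/d[2]
E
python3 - <<'E'
from h import *
for c in('top','scene'):
    s=snap(c,c+'1.png')
    for l in('pulley','mark','pointer_tip','lock_hole','pin_knob','drive','t_driver','drift'):
        r=manip.mark_of(l,c)[:2]
        print(c,l,[(np.round(x['xyz'],4).tolist(),round(x['confidence'],2),np.round(proj(s,x['xyz']))) for x in r])
st=manip.sense();print(st['t'],st['tcp_pos'],st['tool_rot'],st['force'],st['finger_gap'])
E
```

```text
top pulley [([0.5231, 0.0727, 0.0875], 0.9, array([330., 189.]))]
top mark [([0.4466, 0.0929, 0.1046], 0.55, array([319., 223.]))]
top pointer_tip [([0.5107, 0.1563, 0.1041], 0.64, array([290., 191.]))]
top lock_hole [([0.5853, -0.2224, -0.0004], 0.7, array([456., 178.])), ([0.4693, 0.0847, 0.0793], 0.67, array([324., 214.]))]
top pin_knob [([0.5872, -0.2203, 0.0768], 0.49, array([466., 167.]))]
top drive [([0.5208, 0.0797, 0.0003], 0.55, array([326., 200.])), ([0.4689, 0.0842, 0.0846], 0.16, array([324., 214.]))]
top t_driver [([0.4784, -0.2377, 0.0027], 0.59, array([465., 223.]))]
top drift [([0.5335, -0.227, 0.0019], 0.4, array([459., 199.]))]
scene pulley [([0.5213, 0.0762, 0.0824], 0.56, array([321., 204.]))]
scene mark [([0.4438, 0.0912, 0.1032], 0.89, array([341., 185.]))]
scene pointer_tip [([0.5034, 0.1537, 0.1033], 0.49, array([348., 207.]))]
scene lock_hole [([0.4643, 0.0841, 0.0833], 0.92, array([335., 193.]))]
scene pin_knob [([0.5888, -0.2197, 0.0756], 0.44, array([226., 177.])), ([0.5857, -0.2206, 0.0019], 0.37, array([231., 194.]))]
scene drive [([0.5223, 0.0798, 0.0], 0.56, array([322., 224.]))]
scene t_driver [([0.4768, -0.2404, 0.0033], 0.7, array([249., 171.]))]
scene drift [([0.5332, -0.2296, 0.0005], 0.48, array([240., 183.])), ([0.4425, 0.0924, 0.1038], 0.25, array([342., 184.]))]
0.9 [0.19884224 0.59252388 0.23134422] [1.61194028e-01 9.86922735e-01 3.42856709e-05 1.77907025e-05] [-0.46958993 -0.2861302  -0.16176357] 0.9976893616656808
```

View pics/top1.png

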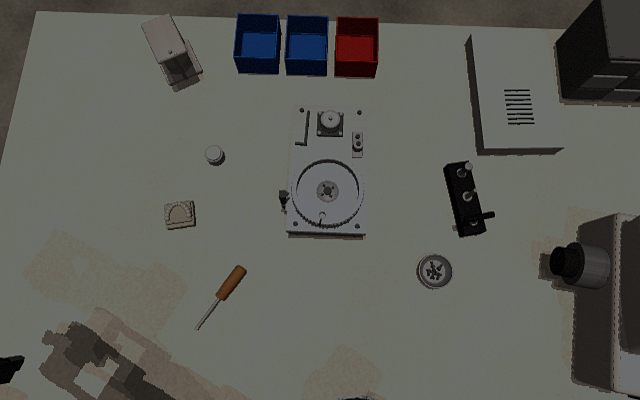

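View pics/scene1.png

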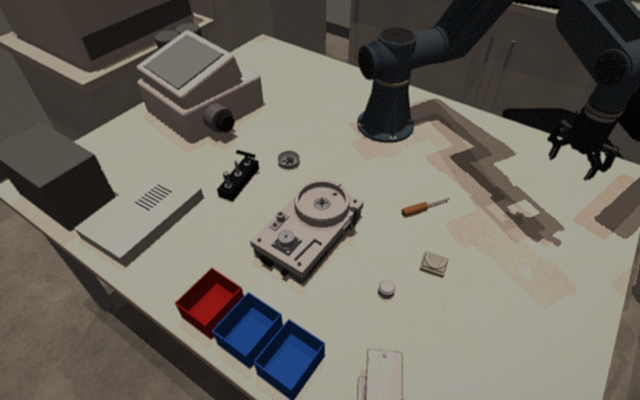

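The top view shows the pulley near (328,190), the line and hole near (320,218), the pointer at (285,198) and the pin at the far end of the block (467,167). This agrees with the networks. I'll refine the pulley's axis and the line with a rim fit.

```bash
cat >> h.py <<'E'
from scipy.optimize import minimize
def projn(s,P):
    c=np.c_[P,np.ones(len(P))]@s['world_to_cam'].T
    return s['fx']*c[:,0]/c[:,2]+s['cx'], s['fy']*c[:,1]/c[:,2]+s['cy']
def samp(s,g,c,r,z,a):
    u,v=projn(s,np.c_[c[0]+r*np.cos(a),c[1]+r*np.sin(a),0*a+z])
    return cv2.remap(g,u.astype('f4').reshape(1,-1),v.astype('f4').reshape(1,-1),cv2.INTER_CUBIC)[0]
def rimfit(s,c0):
    g=cv2.cvtColor(s['img'],cv2.COLOR_RGB2GRAY).astype('f4'); a=np.linspace(0,2*np.pi,360,endpoint=False)
    f=lambda c:-np.mean([samp(s,g,c,r,.105,a).mean() for r in(.067,.07,.073)])+samp(s,g,c,.0775,.105,a).mean()+.5*samp(s,g,c,.0625,.105,a).mean()
    best=min(((f(c0+np.array([x,y])),x,y) for x in np.arange(-.008,.0081,.001) for y in np.arange(-.008,.0081,.001)))
    return minimize(f,c0+np.array(best[1:]),method='Nelder-Mead',options=dict(initial_simplex=[c0+np.array(best[1:])+d for d in([0,0],[.001,0],[0,.001])])).x,g
def angprof(s,g,c):
    a=np.radians(np.arange(0,360,1.)); return a,np.mean([samp(s,g,c,r,.105,a) for r in(.068,.07,.072)],0)
E
python3 - <<'E'
from h import *
for cam in('top','scene'):
    s=snap(cam); c,g=rimfit(s,np.array([.522,.0745])); a,p=angprof(s,g,c)
    print(cam,c,[(int(i),int(p[i])) for i in np.argsort(p)[:8]],int(np.median(p)))
    if cam=='top':
        x0,y0=255,145
        im=cv2.resize(s['img'][y0:y0+110,x0:x0+140,::-1],None,fx=5,fy=5,interpolation=cv2.INTER_CUBIC)
        for r in(.065,.075):
            u,v=projn(s,np.c_[c[0]+r*np.cos(a),c[1]+r*np.sin(a),0*a+.105])
            for i in range(0,360,6): cv2.circle(im,(int((u[i]-x0+.5)*5),int((v[i]-y0+.5)*5)),1,(0,0,255),-1)
        im=np.clip(im.astype(float)*1.5,0,255).astype('uint8')
        cv2.imwrite('pics/crop1.png',im)
E
```

```text
top [0.51895148 0.07880107] [(169, 13), (170, 16), (168, 71), (171, 76), (199, 108), (190, 109), (191, 109), (258, 109)] 111
scene [0.52037733 0.07771603] [(170, 87), (171, 91), (169, 96), (172, 106), (168, 114), (173, 124), (167, 131), (174, 138)] 149
```

View pics/crop1.png

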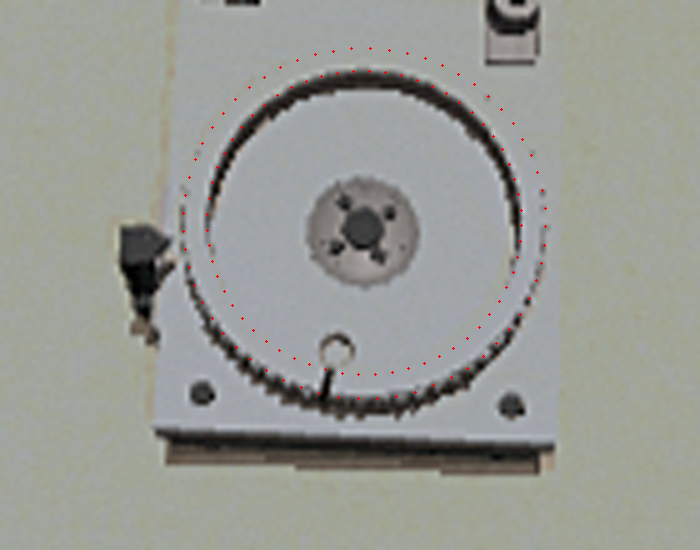

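>>> move_arm(increments=[[[0,0.03,-0.04,0,-6],[0,0.03,-0.04,0,-6],[0,0.03,-0.04,0,-6],[0,0.03,-0.04,0,-6],[0,0.03,-0.04,0,-4],[0,0.03,-0.04,0,-4]]], newtons=20)

```text
t: 1.6
tcp_pos: [0.3799, 0.351, 0.2316]
tool_rot: [0.428, 0.904, 0.0, 0.0]
force: [0.4, 0.2, -0.7]
finger_gap: 0.497
gripper_force: 0.0
```

The overlay fits the rim (axis about (0.5195, 0.078)). The line runs from crop pixel (332,370) to (325,402), about 170°. The pointer tip at (173,240) gives about 99°, so the pulley needs about −70.5°.

>>> move_arm(increments=[[[0,0.0108,-0.04,0,0.5],[0,0.0108,-0.04,0,0],[0,0.0108,-0.04,0,0],[0,0.0108,-0.04,0,0],[0,0.0108,-0.04,-0.01,0],[0,0.0108,-0.04,-0.02,0],[0,0.0108,-0.04,-0.02,0],[0,0.0104,-0.038,-0.03,0]]])

```text
t: 2.4
tcp_pos: [0.4667, 0.0325, 0.1519]
tool_rot: [0.423, 0.906, 0.001, 0.002]
force: [1.2, 0.1, -0.5]
finger_gap: 0.502
gripper_force: 0.0
```

Run:
```python
from h import *
s=snap('top'); st=manip.sense(); print(ray(s,289.1,192.5,.105),st['tcp_pos'],st['tool_rot'],st['force'],st['q'])
```

```text
[0.50738525 0.15737556 0.105     ] [0.46664706 0.02789664 0.14751162] [ 4.24584535e-01  9.05387230e-01 -1.38243159e-03  1.61462444e-04] [ 1.0486241  -3.20212683 -2.3540155 ] [-0.17822347  0.45566716  1.90226161 -0.00390114  0.78406718 -0.86925023]
```

>>> move_arm(increments=[[[0,0,0,-0.02,0],[0,0,0,-0.015,0],[0,0,0,-0.01,0],[0,0,0,0,0],[0,0,0,0,0]]])

```text
t: 2.95
tcp_pos: [0.4651, 0.0348, 0.1066]
tool_rot: [0.423, 0.906, 0.0, 0.0]
force: [0.5, 1.3, -0.2]
finger_gap: 0.498
gripper_force: 0.0
```

>>> move_arm(increments=[[[0,0,0,-0.01,0],[0,0,0,-0.008,0],[0.3,0,0,0,0],[0.5,0,0,0,0],[0.6,0,0,0,0],[0.65,0,0,0,0]]])

```text
t: 3.55
tcp_pos: [0.465, 0.0345, 0.0885]
tool_rot: [0.423, 0.906, 0.0, 0.0]
force: [0.8, 0.7, -1.1]
finger_gap: 0.175
gripper_force: 0.0
```

>>> move_arm(increments=[[[0.7,0,0,0,0],[0.75,0,0,0,0],[0.78,0,0,0,0]]])

```text
t: 3.85
tcp_pos: [0.4658, 0.0346, 0.0886]
tool_rot: [0.423, 0.906, 0.001, 0.001]
force: [2.0, 1.9, 0.3]
finger_gap: 0.116
gripper_force: 16.9
```

Run:
```python
import numpy as np
a=np.radians(218.6-3.93*np.arange(19)); p=.0699*np.c_[np.cos(a),np.sin(a)]
print(np.round(np.diff(np.round(p,4),axis=0),4).tolist())
```

```text
[[-0.0029, 0.0038], [-0.0026, 0.0041], [-0.0023, 0.0042], [-0.002, 0.0043], [-0.0017, 0.0045], [-0.0014, 0.0046], [-0.0011, 0.0047], [-0.0008, 0.0047], [-0.0004, 0.0048], [-0.0001, 0.0048], [0.0002, 0.0047], [0.0006, 0.0048], [0.0009, 0.0047], [0.0012, 0.0047], [0.0015, 0.0045], [0.0018, 0.0044], [0.0021, 0.0043], [0.0024, 0.0042]]
```

>>> move_arm(increments=[[[0.8,-0.0029,0.0038,0,-3.93],[0.8,-0.0026,0.0041,0,-3.93],[0.8,-0.0023,0.0042,0,-3.93],[0.8,-0.002,0.0043,0,-3.93],[0.8,-0.0017,0.0045,0,-3.93],[0.8,-0.0014,0.0046,0,-3.93]]])

```text
t: 4.45
tcp_pos: [0.4533, 0.0592, 0.0886]
tool_rot: [0.6, 0.8, 0.0, 0.002]
force: [1.8, -3.6, -0.8]
finger_gap: 0.113
gripper_force: 20.0
```

>>> move_arm(increments=[[[0.8,-0.0011,0.0047,0,-3.93],[0.8,-0.0008,0.0047,0,-3.93],[0.8,-0.0004,0.0048,0,-3.93],[0.8,-0.0001,0.0048,0,-3.93],[0.8,0.0002,0.0047,0,-3.93],[0.8,0.0006,0.0048,0,-3.93]]])

```text
t: 5.05
tcp_pos: [0.4514, 0.0876, 0.0886]
tool_rot: [0.751, 0.661, 0.0, 0.001]
force: [1.4, -4.3, 0.6]
finger_gap: 0.114
gripper_force: 20.2
```

>>> move_arm(increments=[[[0.8,0.0009,0.0047,0,-3.93],[0.8,0.0012,0.0047,0,-3.93],[0.8,0.0015,0.0045,0,-3.93],[0.8,0.0018,0.0044,0,-3.93],[0.8,0.0021,0.0043,0,-3.93],[0.8,0.0024,0.0042,0,-3.93],[0.8,0,0,0,0]]])

```text
t: 5.75
tcp_pos: [0.4613, 0.1149, 0.0886]
tool_rot: [0.869, 0.494, 0.001, 0.001]
force: [0.7, -1.9, 1.1]
finger_gap: 0.112
gripper_force: 22.1
```

```bash
cat > m.py <<'E'
from h import *
import sys
for cam in('top','scene'):
    s=snap(cam,sys.argv[1]+cam+'.png'); g=cv2.cvtColor(s['img'],cv2.COLOR_RGB2GRAY).astype('f4')
    for c in([.519,.0788],[.5204,.0777]):
        a,p=angprof(s,g,c); print(cam,c,[(i,int(p[i])) for i in range(84,116,2)])
    for l in('mark','lock_hole','pointer_tip'):
        print(cam,l,[(np.round(x['xyz'],4).tolist(),round(x['confidence'],2)) for x in manip.mark_of(l,cam)[:1]])
E
python3 m.py a
```

```text
top [0.519, 0.0788] [(84, 75), (86, 76), (88, 77), (90, 76), (92, 77), (94, 76), (96, 76), (98, 76), (100, 77), (102, 76), (104, 77), (106, 78), (108, 78), (110, 80), (112, 79), (114, 80)]
top [0.5204, 0.0777] [(84, 75), (86, 76), (88, 76), (90, 76), (92, 77), (94, 77), (96, 76), (98, 76), (100, 77), (102, 76), (104, 77), (106, 78), (108, 77), (110, 79), (112, 79), (114, 80)]
top mark []
top lock_hole []
top pointer_tip []
scene [0.519, 0.0788] [(84, 135), (86, 133), (88, 135), (90, 136), (92, 139), (94, 137), (96, 118), (98, 85), (100, 71), (102, 95), (104, 122), (106, 124), (108, 122), (110, 119), (112, 119), (114, 123)]
scene [0.5204, 0.0777] [(84, 142), (86, 139), (88, 140), (90, 141), (92, 144), (94, 146), (96, 138), (98, 110), (100, 81), (102, 89), (104, 120), (106, 133), (108, 130), (110, 124), (112, 122), (114, 123)]
scene mark [([0.6171, 0.3411, -0.0001], 0.73)]
scene lock_hole [([0.5095, 0.1249, 0.0814], 0.93)]
scene pointer_tip [([0.5082, 0.1583, 0.1023], 0.43)]
```

```bash
python3 -c "
import cv2;im=cv2.imread('pics/ascene.png');cv2.imwrite('pics/crop2.png',cv2.resize(im[165:240,285:375],None,fx=8,fy=8,interpolation=cv2.INTER_CUBIC))"
```

```text
(no output)
```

View pics/crop2.png

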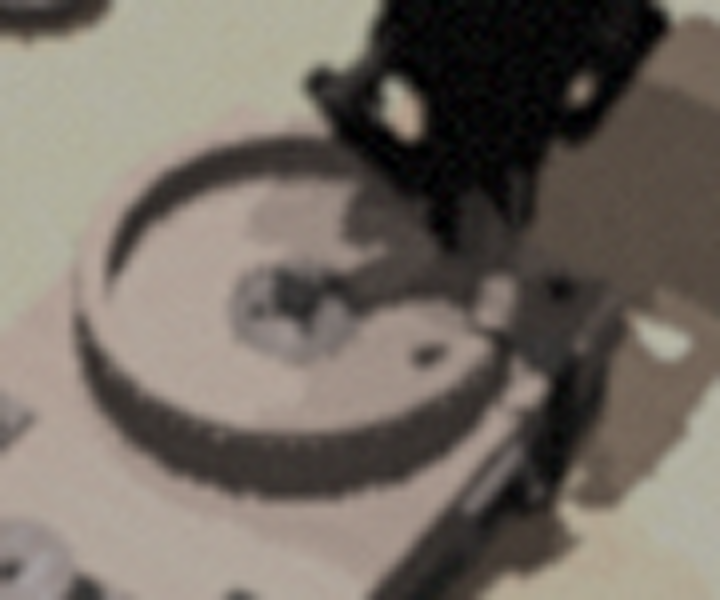

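The hole at crop pixel (430,353) is near the pointer side. The line itself is hard to see there because of the arm's shadow, so I'll release, move clear towards the pin and check from above.

>>> move_arm(increments=[[[0.5,0,0,0,0],[0.3,0,0,0,0],[0.1,0,0,0,0],[0.1,0,0,0.02,0],[0.1,0,0,0.03,0],[0,0,0,0.04,0],[0,0.01,-0.04,0.02,-8],[0,0.015,-0.04,0,-8]]])

```text
t: 6.95
tcp_pos: [0.4858, 0.0358, 0.2011]
tool_rot: [0.93, 0.367, 0.002, 0.001]
force: [2.0, 0.6, -0.2]
finger_gap: 0.497
gripper_force: 0.0
```

>>> move_arm(increments=[[[0,0.015,-0.04,0,-8],[0,0.015,-0.04,0,-8],[0,0.015,-0.04,0,-8],[0,0.015,-0.04,0,-8],[0,0.015,-0.03,0,-2]]])

```text
t: 7.45
tcp_pos: [0.5599, -0.1565, 0.1977]
tool_rot: [0.997, 0.078, -0.001, -0.001]
force: [-0.0, 0.2, -0.0]
finger_gap: 0.504
gripper_force: 0.0
```

```bash
python3 m.py b; python3 -c "
import cv2;im=cv2.imread('pics/btop.png');cv2.imwrite('pics/crop3.png',cv2.resize(im[150:230,260:370],None,fx=7,fy=7,interpolation=cv2.INTER_CUBIC))"
python3 - <<'E'
from h import *
for cam in('top','scene'):
    print(cam,[(np.round(x['xyz'],4).tolist(),round(x['confidence'],2)) for x in manip.mark_of('pin_knob',cam)[:2]])
E
```

```text
top [0.519, 0.0788] [(84, 73), (86, 73), (88, 72), (90, 73), (92, 71), (94, 71), (96, 70), (98, 70), (100, 70), (102, 69), (104, 69), (106, 68), (108, 67), (110, 67), (112, 68), (114, 68)]
top [0.5204, 0.0777] [(84, 73), (86, 73), (88, 73), (90, 73), (92, 72), (94, 71), (96, 71), (98, 70), (100, 70), (102, 69), (104, 69), (106, 68), (108, 68), (110, 66), (112, 68), (114, 68)]
top mark []
top lock_hole []
top pointer_tip []
scene [0.519, 0.0788] [(84, 133), (86, 132), (88, 133), (90, 134), (92, 136), (94, 133), (96, 117), (98, 84), (100, 68), (102, 93), (104, 122), (106, 130), (108, 133), (110, 135), (112, 138), (114, 141)]
scene [0.5204, 0.0777] [(84, 140), (86, 139), (88, 138), (90, 139), (92, 141), (94, 141), (96, 135), (98, 109), (100, 79), (102, 86), (104, 118), (106, 135), (108, 141), (110, 140), (112, 141), (114, 141)]
scene mark []
scene lock_hole [([0.5075, 0.1276, 0.0795], 0.72)]
scene pointer_tip [([0.505, 0.1569, 0.1012], 0.69)]
top []
scene [([0.5855, -0.2213, 0.0764], 0.61)]
```

View pics/crop3.png

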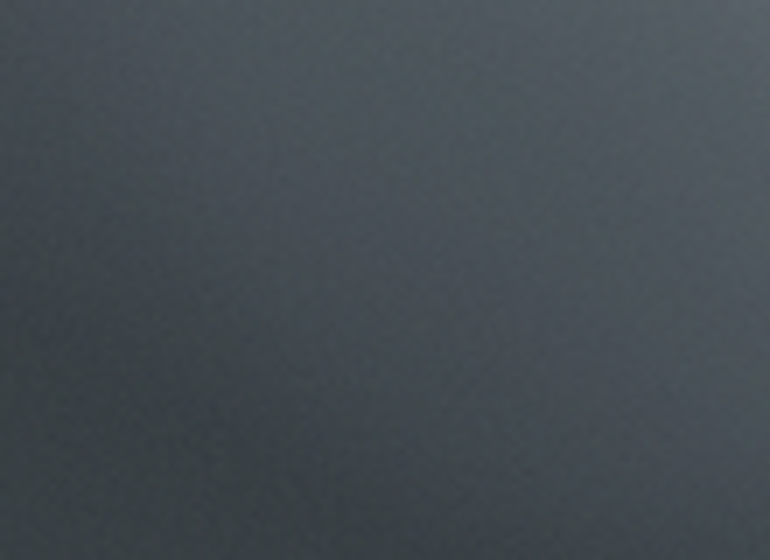

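The arm fills the top camera's view, so I'll check in the scene picture.

```bash
python3 -c "
import cv2;im=cv2.imread('pics/bscene.png');cv2.imwrite('pics/crop4.png',cv2.resize(im[183:233,310:370],None,fx=12,fy=12,interpolation=cv2.INTER_CUBIC))"
```

```text
(no output)
```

View pics/crop4.png

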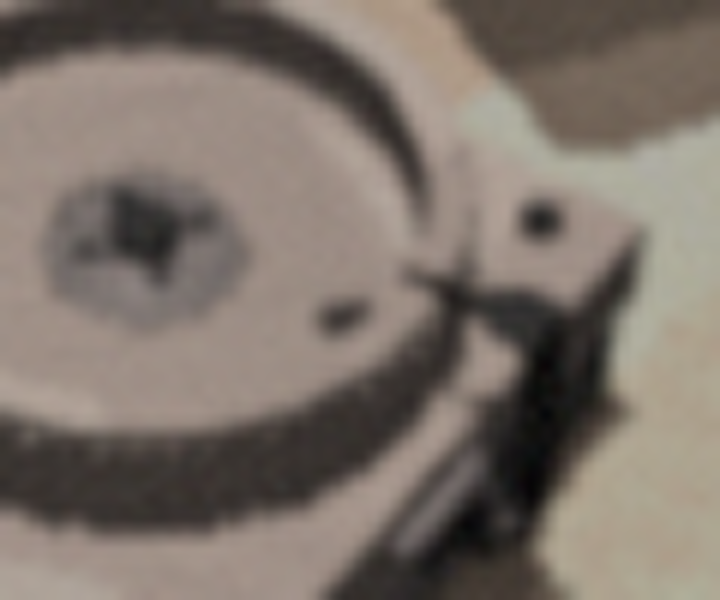

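The line at (405,270)–(450,290) runs straight into the pointer tip at about (465,295), so the alignment is good. Next is the pin.

>>> move_arm(increments=[[[0,0.013,-0.032,0,0],[0,0.013,-0.033,-0.03,0],[0,0,0,-0.03,0],[0,0,0,0,0],[0,0,0,0,0]]])

```text
t: 8.45
tcp_pos: [0.5856, -0.2186, 0.1381]
tool_rot: [0.997, 0.081, -0.001, -0.001]
force: [1.0, 0.2, 0.7]
finger_gap: 0.499
gripper_force: 0.0
```

Run:
```python
from h import *
st=manip.sense();print(st['tcp_pos'],st['tool_rot'],st['force'])
for cam in('top','scene'):
    s=snap(cam,'c%s.png'%cam)
    for l in('pin_knob','mark'):print(cam,[(np.round(x['xyz'],4).tolist(),round(x['confidence'],2)) for x in manip.mark_of(l,cam)[:2]])
```

```text
[ 0.58557438 -0.21857912  0.13805361] [ 9.96741432e-01  8.06540320e-02 -9.20601097e-04 -7.72975372e-04] [0.97158739 0.18782613 0.71966679]
top []
top [([0.5056, 0.1529, 0.1042], 0.77)]
scene [([0.5855, -0.2226, 0.0788], 0.42)]
scene [([0.5058, 0.1518, 0.1032], 0.78), ([0.5849, -0.2221, 0.0738], 0.31)]
```

>>> move_arm(increments=[[[0,0.001,-0.002,-0.025,0],[0,0,0,-0.025,0],[0,0,0,-0.015,0],[0,0,0,-0.008,0],[0.2,0,0,0,0],[0.3,0,0,0,0],[0.4,0,0,0,0],[0.5,0,0,0,0]]])

```text
t: 9.55
tcp_pos: [0.5878, -0.222, 0.0663]
tool_rot: [0.997, 0.08, 0.001, 0.001]
force: [-0.5, 0.3, -0.7]
finger_gap: 0.251
gripper_force: 0.0
```

>>> move_arm(increments=[[[0.55,0,0,0,0],[0.6,0,0,0,0],[0.7,0,0,0,0],[0.8,0,0,0,0]]])

```text
t: 9.95
tcp_pos: [0.5876, -0.2219, 0.066]
tool_rot: [0.997, 0.08, 0.0, 0.0]
force: [-1.6, 0.9, 4.4]
finger_gap: 0.201
gripper_force: 19.9
```

>>> move_arm(increments=[[[0.9,0,0,0,0],[0.9,0,0,0.01,0],[0.9,0,0,0.02,0],[0.9,0,0,0.03,0],[0.9,0,0,0.035,0],[0.9,0,0,0.035,0],[0.9,0,0,0,0]]], newtons=40)

```text
t: 10.65
tcp_pos: [0.5902, -0.2234, 0.201]
tool_rot: [0.997, 0.08, 0.005, 0.003]
force: [1.2, -0.3, 0.1]
finger_gap: 0.194
gripper_force: 39.3
```

>>> move_arm(increments=[[[0.9,-0.0065,0.02,0,5],[0.9,-0.0065,0.03,0,7.8],[0.9,-0.0065,0.03,0,7.8],[0.9,-0.0065,0.03,0,7.8],[0.9,-0.0065,0.03,0,7.8],[0.9,-0.0065,0.03,0,7.8],[0.9,-0.0065,0.03,0,7.8],[0.9,-0.0065,0.03,0,7.8]]])

```text
t: 11.45
tcp_pos: [0.534, 0.0096, 0.1945]
tool_rot: [0.824, 0.567, -0.001, -0.001]
force: [0.5, 0.0, -1.8]
finger_gap: 0.197
gripper_force: 39.2
```

>>> move_arm(increments=[[[0.9,-0.0065,0.03,0,7.8],[0.9,-0.0065,0.03,0,7.8],[0.9,-0.0065,0.03,0,7.8],[0.9,-0.006,0.03,0,8],[0.9,0,0,0,0],[0.9,0,0,0,0],[0.9,0,0,0,0]]])

```text
t: 12.15
tcp_pos: [0.5097, 0.1276, 0.195]
tool_rot: [0.642, 0.767, -0.0, -0.0]
force: [0.4, -0.1, -1.1]
finger_gap: 0.195
gripper_force: 39.2
```

```bash
cat > p.py <<'E'
from h import *
import sys
st=manip.sense();print(st['t'],st['tcp_pos'],st['tool_rot'],st['force'])
for cam in('scene','top'):
    s=snap(cam,sys.argv[1]+cam+'.png')
    for l in('pin_tip','pin_knob','lock_hole','lock_pin','mark'):print(cam,l,[(np.round(x['xyz'],4).tolist(),round(x['confidence'],2)) for x in manip.mark_of(l,cam)[:2]])
E
python3 p.py d
```

```text
12.15 [0.50974938 0.12759938 0.19495511] [ 6.41927458e-01  7.66765294e-01 -3.44379025e-04 -6.21357021e-05] [ 0.42503792 -0.05438436 -1.14599069]
scene pin_tip [([0.5071, 0.1295, 0.1305], 0.45)]
scene pin_knob [([0.3666, -0.1664, 0.0022], 0.67), ([0.5105, 0.127, 0.2062], 0.41)]
scene lock_hole [([0.512, 0.1268, 0.0814], 0.74)]
scene lock_pin [([0.5063, 0.1286, 0.1306], 0.53)]
scene mark [([0.5051, 0.1499, 0.1049], 0.61)]
top pin_tip []
top pin_knob []
top lock_hole []
top lock_pin []
top mark []
```

>>> move_arm(increments=[[[0.9,0,0,-0.02,0],[0.9,0,0,-0.015,0],[0.9,0,0,-0.003,0],[0.9,0,0,0,0],[0.9,0,0,0,0]]])

```text
t: 13.25
tcp_pos: [0.5103, 0.1284, 0.1579]
tool_rot: [0.641, 0.767, 0.0, 0.0]
force: [-0.4, 0.3, -0.7]
finger_gap: 0.19
gripper_force: 39.3
```

```bash
python3 p.py e; python3 -c "
import cv2;im=cv2.imread('pics/escene.png');cv2.imwrite('pics/crop5.png',cv2.resize(im[165:225,310:370],None,fx=10,fy=10,interpolation=cv2.INTER_CUBIC))"
```

```text
13.25 [0.51027312 0.12837544 0.15788006] [6.41346064e-01 7.67251496e-01 3.95541402e-04 4.58936246e-04] [-0.37652554  0.2897007  -0.73827788]
scene pin_tip [([0.506, 0.1252, 0.0934], 0.38)]
scene pin_knob [([0.2902, 0.2995, -0.0007], 0.18)]
scene lock_hole [([0.5093, 0.1257, 0.0828], 0.74)]
scene lock_pin [([0.5092, 0.1277, 0.0934], 0.59)]
scene mark []
top pin_tip []
top pin_knob []
top lock_hole []
top lock_pin []
top mark []
```

View pics/crop5.png

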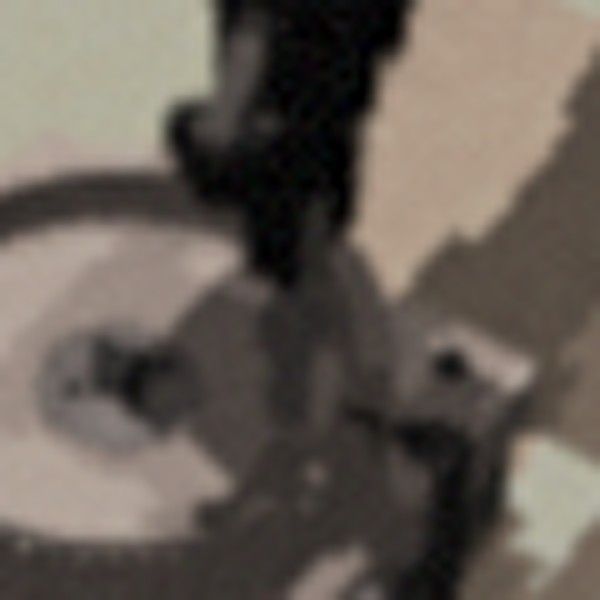

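The shank stands at about (325,400) in the crop, over the shaded hole. That agrees with the estimates to a few mm, so I'll feel for the hole by touch.

>>> move_arm(increments=[[[0.9,0,0,-0.005,0],[0.9,0,0,-0.003,0],[0.9,0,0,-0.002,0],[0.9,0,0,-0.001,0],[0.9,0,0,-0.001,0],[0.9,0,0,0,0]]])

```text
t: 14.45
tcp_pos: [0.51, 0.1284, 0.1466]
tool_rot: [0.641, 0.767, 0.0, 0.0]
force: [-1.4, -0.7, 10.6]
finger_gap: 0.195
gripper_force: 40.6
```

>>> move_arm(increments=[[[0.9,0,-0.0007,0,0],[0.9,0,-0.0007,0,0],[0.9,0,-0.0006,0,0],[0.9,0,0,0,0]]])

```text
t: 14.85
tcp_pos: [0.5101, 0.127, 0.1467]
tool_rot: [0.642, 0.767, 0.001, 0.0]
force: [-1.5, 2.4, 9.5]
finger_gap: 0.194
gripper_force: 40.4
```

>>> move_arm(increments=[[[0.9,-0.0008,0,0,0],[0.9,-0.0008,0,0,0],[0.9,0,0.0008,0,0],[0.9,0,0.0008,0,0],[0.9,0,0.0008,0,0],[0.9,0,0,0,0]]])

```text
t: 15.45
tcp_pos: [0.5093, 0.1287, 0.1467]
tool_rot: [0.641, 0.767, 0.001, 0.001]
force: [-1.0, -0.4, 8.3]
finger_gap: 0.191
gripper_force: 40.1
```

>>> move_arm(increments=[[[0.9,0,0.0008,0,0],[0.9,0.0008,0,0,0],[0.9,0.0008,0,0,0],[0.9,0.0008,0,0,0],[0.9,0.0008,0,0,0],[0.9,0,0,0,0]]])

```text
t: 16.05
tcp_pos: [0.5104, 0.1292, 0.1465]
tool_rot: [0.641, 0.767, -0.001, -0.0]
force: [-2.9, -2.1, 10.5]
finger_gap: 0.195
gripper_force: 40.6
```

>>> move_arm(increments=[[[0.9,0.0008,0,0,0],[0.9,0.0004,-0.0008,0,0],[0.9,0,-0.0008,0,0],[0.9,0,-0.0008,0,0],[0.9,0,-0.0008,0,0],[0.9,0,0,0,0]]])

```text
t: 16.65
tcp_pos: [0.5114, 0.127, 0.1466]
tool_rot: [0.642, 0.767, -0.0, -0.001]
force: [-4.1, 1.8, 11.4]
finger_gap: 0.189
gripper_force: 40.6
```

>>> move_arm(increments=[[[0.9,0,-0.0008,0,0],[0.9,0,-0.0008,0,0],[0.9,-0.0008,-0.0004,0,0],[0.9,-0.0008,0,0,0],[0.9,-0.0008,0,0,0],[0.9,0,0,0,0]]])

```text
t: 17.25
tcp_pos: [0.5106, 0.1258, 0.1468]
tool_rot: [0.642, 0.767, 0.002, -0.0]
force: [-1.3, 4.8, 8.4]
finger_gap: 0.197
gripper_force: 40.2
```

Run:
```python
from h import *
T=snap('top');S=snap('scene')
h0=ray(T,321.9,214.5,.083);print('hole0 top',h0)
print('hole scene now',ray(S,310+344/12-.5,183+317/12-.5,.083))
for n,s in(('ctop',T),('bscene',S),('cscene',S)):
    im=cv2.imread('pics/%s.png'%n); g=cv2.cvtColor(im,cv2.COLOR_BGR2GRAY).astype('f4')
    # rectified metric view of web plane, 0.5mm/px, centre (.510,.1275)
    X,Y=np.meshgrid(np.arange(-60,61)*.0005,np.arange(-60,61)*.0005); P=np.c_[(.510-Y.ravel()),(.1275-X.ravel()),0*X.ravel()+.083]
    u,v=projn(s,P); r=cv2.remap(g,u.astype('f4').reshape(X.shape),v.astype('f4').reshape(X.shape),cv2.INTER_CUBIC)
    cv2.imwrite('pics/r_%s.png'%n,r)
    s['img']=im[:,:,::-1].copy(); c,g2=rimfit(s,np.array([.5197,.078]))
    a=np.radians(np.arange(85,115,.5));p=np.mean([samp(s,g2,c,q,.105,a) for q in(.067,.069,.071,.073)],0); w=np.clip(np.median(p)-p-15,0,None)
    print(n,c,'mark deg',np.degrees((a*w).sum()/w.sum()))
ims=[cv2.resize(cv2.imread('pics/r_%s.png'%n),(260,260),interpolation=cv2.INTER_CUBIC) for n in('ctop','bscene','cscene')]
for i in ims: cv2.drawMarker(i,(130,130),(0,0,255),0,10,1)
cv2.imwrite('pics/rect.png',cv2.hconcat(ims))
```

```text
hole0 top [0.46831572 0.08817537 0.083     ]
hole scene now [0.5102374  0.12625614 0.083     ]
ctop [0.51961844 0.07802598] mark deg 99.71821437865574
bscene [0.51983596 0.07681174] mark deg 100.18455624951619
cscene [0.51943079 0.07700478] mark deg 99.87305584159765[ WARN:0@2.074] global loadsave.cpp:1063 imwrite_ Unsupported depth image for selected encoder is fallbacked to CV_8U.
```

View pics/rect.png

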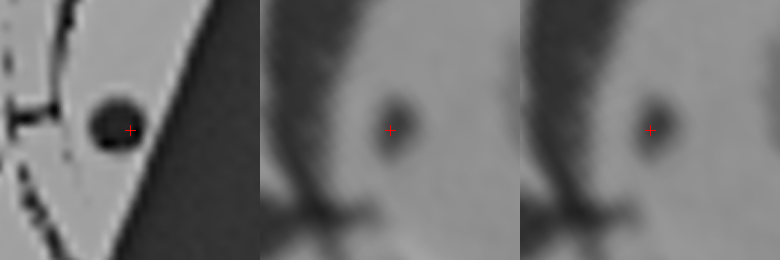

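The rectified top view shows the hole 12.8 mm wide, centred at about (117,126) in the left panel. That is (0.511, 0.1305), about 3 mm further out than where I searched, so I'll move there.

>>> move_arm(increments=[[[0.9,0,0,0.003,0],[0.9,0.0006,0.0035,0,0],[0.9,0,0.003,0,0],[0.9,0,0,-0.002,0],[0.9,0,0,-0.0015,0],[0.9,0,0,0,0]]])

```text
t: 17.95
tcp_pos: [0.5111, 0.1307, 0.1444]
tool_rot: [0.641, 0.767, 0.0, 0.0]
force: [0.2, -0.1, -1.6]
finger_gap: 0.194
gripper_force: 39.2
```

The pin is in the hole, with no force below the contact height. I'll go down to the hidden plate.

>>> move_arm(increments=[[[0.9,0,0,-0.002,0],[0.9,0,0,-0.002,0],[0.9,0,0,-0.002,0],[0.9,0,0,-0.0015,0],[0.9,0,0,0,0]]])

```text
t: 18.45
tcp_pos: [0.5112, 0.1308, 0.1371]
tool_rot: [0.641, 0.767, 0.0, 0.0]
force: [2.2, 0.2, -1.7]
finger_gap: 0.191
gripper_force: 39.2
```

>>> move_arm(increments=[[[0.9,0,0,-0.001,0],[0.9,0,0,-0.001,0],[0.9,0,0,-0.001,0],[0.9,0,0,0,0]]])

```text
t: 18.85
tcp_pos: [0.5112, 0.1308, 0.1347]
tool_rot: [0.641, 0.767, 0.0, 0.0]
force: [1.9, 0.3, 2.1]
finger_gap: 0.193
gripper_force: 39.8
```

>>> move_arm(increments=[[[0.9,0,0,-0.0007,0],[0.9,0.0006,0.0001,0,0],[0.9,0.0006,0.0001,0,0],[0.9,0.0006,0.0001,0,0],[0.9,0.0006,0.0001,0,0],[0.9,0,0,0,0]]])

```text
t: 19.45
tcp_pos: [0.512, 0.1311, 0.1343]
tool_rot: [0.641, 0.767, -0.001, -0.001]
force: [-1.2, -1.3, 8.3]
finger_gap: 0.196
gripper_force: 40.2
```

>>> move_arm(increments=[[[0.9,0.0006,0.0001,0,0],[0.9,0.0006,0.0001,0,0],[0.9,0.0006,0.0001,0,0],[0.9,0.0006,0,0,0],[0.9,0,0,0,0]]])

```text
t: 19.95
tcp_pos: [0.5128, 0.1312, 0.1341]
tool_rot: [0.641, 0.767, -0.002, -0.002]
force: [-2.8, -1.5, 9.8]
finger_gap: 0.192
gripper_force: 40.5
```

>>> move_arm(increments=[[[0.9,0.0008,0,0,0],[0.9,0.0008,0,0,0],[0.9,0.0008,0,0,0],[0.9,0,0,0,0]]])

```text
t: 20.35
tcp_pos: [0.514, 0.1313, 0.1335]
tool_rot: [0.641, 0.767, -0.003, -0.003]
force: [-3.6, -1.0, 2.0]
finger_gap: 0.193
gripper_force: 39.8
```

>>> move_arm(increments=[[[0.9,0.0008,0,0,0],[0.9,0.0008,0,0,0],[0.9,0.0008,0,0,0],[0.9,0,0,0,0],[0.9,0,0,0,0]]])

```text
t: 20.85
tcp_pos: [0.5169, 0.1314, 0.1326]
tool_rot: [0.641, 0.767, -0.003, -0.003]
force: [-6.3, -2.3, 2.4]
finger_gap: 0.195
gripper_force: 40.1
```

>>> move_arm(increments=[[[0.9,0,0,-0.001,0],[0.9,0,0,-0.0005,0],[0.9,0,0,0,0]]])

```text
t: 21.15
tcp_pos: [0.5168, 0.1314, 0.1311]
tool_rot: [0.641, 0.767, -0.003, -0.003]
force: [-6.1, -1.5, 3.4]
finger_gap: 0.192
gripper_force: 40.1
```

>>> move_arm(increments=[[[0.9,-0.0015,0,0,0],[0.9,-0.0015,0,0,0],[0.9,-0.0005,0,0,0],[0.9,0,0,-0.001,0],[0.9,0,0,0,0]]])

```text
t: 21.65
tcp_pos: [0.5161, 0.1315, 0.1308]
tool_rot: [0.641, 0.767, -0.001, -0.001]
force: [-5.1, -1.2, -0.2]
finger_gap: 0.193
gripper_force: 39.6
```

>>> move_arm(increments=[[[0.9,0,0,-0.0015,0],[0.9,0,0,-0.0015,0],[0.9,0,0,-0.0015,0],[0.9,0,0,0,0]]])

```text
t: 22.05
tcp_pos: [0.516, 0.1314, 0.1265]
tool_rot: [0.641, 0.767, -0.001, -0.001]
force: [-4.9, -0.5, -0.4]
finger_gap: 0.191
gripper_force: 40.0
```

The pin is entering the bore freely. I'll continue until the collar seats.

>>> move_arm(increments=[[[0.9,-0.001,0,-0.002,0],[0.9,0,0,-0.002,0],[0.9,0,0,-0.002,0],[0.9,0,0,-0.002,0],[0.9,0,0,-0.002,0],[0.9,0,0,0,0]]])

```text
t: 22.65
tcp_pos: [0.5156, 0.1314, 0.1162]
tool_rot: [0.641, 0.767, -0.0, -0.0]
force: [-4.8, -0.3, -1.2]
finger_gap: 0.196
gripper_force: 39.8
```

>>> move_arm(increments=[[[0.9,0,0,-0.001,0],[0.9,0,0,-0.001,0],[0.9,0,0,-0.0008,0],[0.9,0,0,-0.0007,0],[0.9,0,0,0,0]]])

```text
t: 23.15
tcp_pos: [0.5156, 0.1315, 0.1132]
tool_rot: [0.641, 0.767, -0.0, -0.0]
force: [-6.1, -0.8, 2.5]
finger_gap: 0.19
gripper_force: 40.1
```

>>> move_arm(increments=[[[0.9,0,0,-0.0007,0],[0.9,0,0,0,0],[0.5,0,0,0,0],[0.3,0,0,0,0],[0.2,0,0,0,0],[0.2,0,0,0,0]]])

```text
t: 23.75
tcp_pos: [0.5171, 0.1316, 0.1126]
tool_rot: [0.641, 0.767, 0.001, 0.001]
force: [0.6, 0.0, -0.3]
finger_gap: 0.398
gripper_force: 0.0
```

>>> move_arm(increments=[[[0.2,0,0,0.01,0],[0.2,0,0,0.02,0],[0.2,0,0,0.03,0],[0.2,0,0,0.04,0],[0.2,-0.02,-0.04,0.02,0],[0.2,-0.02,-0.04,0,0],[0.2,-0.02,-0.04,0,0],[0.2,-0.02,-0.04,0,0]]])

```text
t: 24.55
tcp_pos: [0.4354, -0.0297, 0.2335]
tool_rot: [0.641, 0.768, 0.0, 0.001]
force: [0.7, -1.0, 0.2]
finger_gap: 0.4
gripper_force: 0.0
```

>>> move_arm(increments=[[[0.2,0,-0.04,0,0],[0.2,0,-0.04,0,0],[0.2,0,0,0,0],[0.2,0,0,0,0]]])

```text
t: 24.95
tcp_pos: [0.4358, -0.1092, 0.2329]
tool_rot: [0.642, 0.766, 0.0, 0.0]
force: [-0.5, -0.6, -0.5]
finger_gap: 0.397
gripper_force: 0.0
```

```bash
python3 p.py f; python3 -c "
import cv2;a,b=cv2.imread('pics/fscene.png'),cv2.imread('pics/ftop.png');f=lambda i:cv2.resize(i,(400,500),interpolation=cv2.INTER_CUBIC)
cv2.imwrite('pics/crop6.png',cv2.hconcat([f(a[150:250,290:370]),f(b[140:240,270:350])]))"
```

```text
24.95 [ 0.43582645 -0.1091669   0.2328641 ] [6.42406428e-01 7.66364046e-01 2.86285579e-04 2.20253338e-04] [-0.51833707 -0.61948229 -0.53010846]
scene pin_tip [([0.5116, 0.1314, 0.0488], 0.57)]
scene pin_knob [([0.5167, 0.128, 0.1263], 0.64)]
scene lock_hole [([0.5112, 0.127, 0.082], 0.62), ([0.6155, 0.3395, -0.0008], 0.26)]
scene lock_pin [([0.5149, 0.1319, 0.0474], 0.41)]
scene mark [([0.5108, 0.1517, 0.1037], 0.71)]
top pin_tip []
top pin_knob [([0.5161, 0.1285, 0.1265], 0.48), ([0.5101, 0.1579, 0.103], 0.38)]
top lock_hole []
top lock_pin [([0.5158, 0.1271, 0.0507], 0.67)]
top mark []
```

View pics/crop6.png

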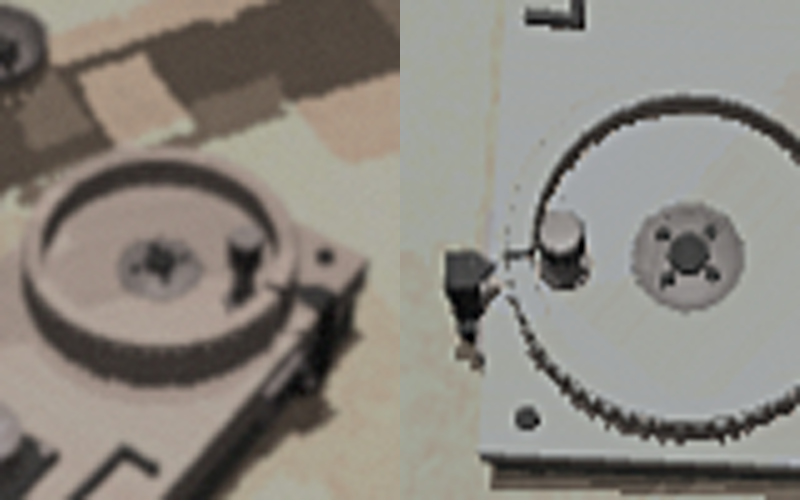

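The pin stands upright with its collar on the web and its knob at z ≈ 0.126 (0.125 expected). The line at (515,252) is about 5 mm from the pointer tip at (495,265), within the 10 mm limit, and the arm is clear, so I'm handing in.

```bash
python3 -c "
from station import manip
print(manip.sign_off())"
```

```text
the job is handed in; nothing more can be done
None
```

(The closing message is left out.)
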